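# Load a filter canister into a sprung cradle

### The arm

A 6-joint arm with a two-finger parallel gripper is mounted at the origin on the work surface. World frame = base frame: x ahead of the robot, y to its left, z up, the work surface at z = 0. Lengths are in mm, angles in rad, forces in N, time in s.
With the tool pointing down it reaches from about 250 to 725 mm from the base axis. Payload 9.7 kg.
Tool frame: the origin (TCP) lies on the centre line of the jaws, within the pads' length; the fingertips stand 22 mm ahead of it and the grasp point (between the pads) lies 3 mm ahead of it; z points along the fingers, y is the direction in which the jaws open and shut (so a half turn about z gives the same grasp; the last joint's range is limited). The gripper opens to 85 mm and grips with 20 to 120 N. Pads are 22 mm wide; open, the fingers measure 114 mm over their backs; the gripper's body (76 mm by 85 mm) begins 54 mm behind the grasp point. The pads swing forward as they close: fully open they stand 13 mm farther back than shut.
Start: joints at [1.272, 0.087, 0.176, 1.66, 0, 1.571], TCP at [161.903, 525.628, 253.284] pointing down, gripper open.
Joint ranges: [-3.13, 3.13], [-0.85, 1.81], [-1.15, 1.24], [-2.2, 2.28], [-1.44, 1.52], [-3.14, 3.14]. Speed limits (rad/s): [2.22, 2.22, 2.57, 3.14, 3.14, 3.14].

### API

Orientations are given as a unit quaternion [w, x, y, z].
In Python, from cell import status, vision, job, models gives the robot as it stands.
- The arm moves only by the tool play_rows, never from a script. Its argument "increments" is a list of rows, each an object with "slide": the shift along the world's x, y, z scaled (see below), a list of three; "twist": the turn about the world's z scaled (see below). A call has 1 to 5 rows; each row is the pose to reach, as a shift and turn from the pose measured when the call began; what a row does not reach only later rows make up. The controller multiplies each number of a shift by 0.15 m and each number of a turn by 90 degrees. A row lasts 1/12 s, in which the tool goes at most 41.7 mm and 7.16 degrees, less where a joint would pass 70% of its speed; a pose out of reach is approached as far as the arm can. A call with a number of a shift or a turn outside -1 to 1 is refused whole. A call with a gripper value outside its range is refused whole. "grip" is the opening, from 0 (shut) to 1 (fully open), set as the call begins (left out, the last holds). The fingers move at their own pace and stop on an object; the grip force is fixed at half the most. Time passes only in rows, so rows that repeat a pose let the fingers close. It gives the time, the measured TCP pose, the force and the opening at its end, in the units of the state.
- status.sense(): the state, without advancing time (a new reading comes with each control period).
- vision.capture(name): name is "scene" or "top" or "wrist"; returns a dict with "color" (384x512x3 uint8, red, green, blue), "fx", "fy", "cx", "cy" (pixels), "eye" and "attitude" of the camera in the world. Camera axes: x right, y up, looking along -z (the intrinsics and any distortion apply to the point x, -y, -z); pixel columns grow to the right and rows downward; lengths in mm; the calibration is good to about 2 mm. The wrist camera is an equidistant fisheye: a pixel r from the principal point sees the ray r / f radians off the axis. A picture is of the moment at which its call begins. There is no depth.
- job.close_job(): hands the job in, once; it reports no verdict.
Trained networks look in a picture, given as the dict that the camera call returned (one of the last four; its "shot" number tells which), for a name from the list of things; names that differ only in an ending like _2 or _b are one class to them, and where a whole thing is asked for, a point or a joint stands for the part that bears it (a point fixed in the world has none). Each returns a list of dicts, best first, with "score" (0 to 1); they miss things now and then, are a little off and sometimes report something else, mostly with a low value. They report only what shows in the picture. A call takes as long as a camera call. They do not tell look-alikes from the thing itself.
- models.search_frame(picture, target): "box" ([left, top, width, height] in pixels, round what is visible of it).
- models.mark_of(picture, target): "at" ([column, row] in pixels: a listed point, or the origin of a listed thing).
The state is a dict: "clock": time; "joint_positions": joint angles; "joint_velocities": joint speeds; "effort": joint torques, N m; "ee_pos": TCP position; "ee_rot": TCP orientation; "ft_force": force on the tool from outside, world axes, zero at the start; "moment": the same for the moment, N m; "opening": opening from 0.0 (shut) to 1.0 (fully open).
Only numpy, scipy, OpenCV 4.12 (cv2) and the standard library are available. Lean on these libraries where they do the work, as an engineer would, in place of code of your own. Each camera call takes 0.05 s, during which the arm holds its last target.

### The job

Press the rubber plug fully home in the neck of the filter canister while it stands in its wooden block. Then take the canister out, keep it upright, set its round end in the spring-loaded ring of the steel cradle and push it down until the ring is at the bottom of its travel, flush with the housing. Finish while still holding the canister pressed down there, ready for someone else to fit the retaining clip, and leave the other parts on the bench alone.

Things in the scene. Friction and masses are not known exactly. Their poses are not given: they have to be found in the camera images.
- canister_mid (a point): Centre of the filter canister, half-way up: 49 mm above its foot, on its axis; z along the axis, up. The loose canister is dark painted steel, 98 mm tall without the plug, 0.25 to 0.5 kg: round (dome of radius 28 mm, cut to a flat foot of 28 mm diameter), then a plain cylinder of 56 mm diameter from 24 to 80 mm above the foot (grip it here, any direction round it; 64 mm above the foot is good), a sloping shoulder to 88 mm, and a copper neck of 26 mm diameter up to 98 mm.
- canister: The same canister; this origin is the centre of its foot, z up along its axis.
- plug_top (a point): Centre of the top face of the black rubber plug in the canister's neck. The plug's head is 30 mm in diameter and 10 mm thick. Home, its top is 108 mm above the canister's foot, with the head down on the neck; at the start it stands 8 to 12 mm higher.
- plug (a joint): How far the plug has been pushed in, m: 0 is 12 mm proud, 0.012 is fully home. It starts at 0 to 0.004. It is a tight push fit: it moves under about 6 N, stays where it is left, and cannot be pulled out.
- block: Wooden rest block, fixed to the bench, 90 x 90 x 36 mm; origin at the centre of its underside, z up. The canister stands at the start in its hole, 59 mm in diameter and 30 mm deep, so that its foot is 6 mm above the bench.
- cradle: Steel cradle, fixed to the bench: a base plate 110 x 110 x 6 mm with a round open housing, 82 mm in outer diameter, whose rim is 40 mm above the bench. Origin at the centre of its underside, z up.
- ring_top (a point): Centre of the upper face of the aluminium ring on the coil spring in the cradle: outer diameter 70 mm, hole 42 mm, 8 mm thick. It is 64 mm above the bench when free and 40 mm, flush with the housing's rim, when fully down. With the canister sitting in it, the canister's foot is 6 mm below this face. The canister is not steady in the ring when let go.
- ring (a joint): How far the ring is pressed down, m: 0 free, 0.024 on its stop. The spring pushes up with 5 N at the top and 15 N at the stop, and lifts the ring again when let go.
- cover: Bystander: loose oval brass end cover, 95 x 55 x 12 mm, lying flat; origin at the centre of its underside.
- strainer: Bystander: loose oval perforated plate, 95 x 58 x 6 mm, lying flat; origin at the centre of its underside.
- spring: Bystander: loose coil spring standing on end, 44 mm in diameter, 36 mm tall; origin at the centre of its underside.
There are look-alikes about, which are no part of the job. Of the things like the canister, leave any that is purple or yellow; of the rest the larger one is meant.

How it is judged:
By the outcome, as a careful person would: the job done as asked, in the order asked, and still so for the second after the job is handed in, while the arm keeps its last pose, push and grip.
It also fails if it takes over 51 s, if anything falls off the work surface, if the arm or the gripper's body presses on something with over 40 N, if the wrist force passes 120 N, or if a joint passes its speed limit or range.

## Working session

There is one attempt and no reset: what is moved stays moved. The work goes in short steps, Python scripts to look and compute and a tool call to move; the robot and the scene stay as the last step left them, time stands still between calls to the robot, and variables do not carry over. Pictures are saved under pics/ and viewed, and the job is handed in when it is done.

Besides the shell and the picture viewer there is one more tool, called in YAML: its name, and indented under it one key for each argument. play_rows: Moves the arm, as the interface text tells. Shifts and turns lie within -1 to 1; 1 stands for 0.15 m of shift or 90 degrees of turn. Its arguments: {"type":"object","properties":{"increments":{"type":"array"},"grip":{"type":"number"}},"required":["increments"]}

```bash
ls; mkdir -p pics; cat > h.py <<'E'
import numpy as np, cv2
from scipy.spatial.transform import Rotation as R
def save(p,name,crop=None,scale=1):
    im=p["color"][:,:,::-1]
    if crop: l,t,w,h=crop; im=im[t:t+h,l:l+w]
    if scale!=1: im=cv2.resize(im,None,fx=scale,fy=scale,interpolation=cv2.INTER_CUBIC)
    cv2.imwrite("pics/"+name+".png",im)
def ray(p,uv,fish=False):
    x=(uv[0]-p["cx"])/p["fx"]; y=(uv[1]-p["cy"])/p["fy"]
    if fish:
        r=np.hypot(x,y); d=np.array([x/r*np.sin(r),y/r*np.sin(r),np.cos(r)]) if r>0 else np.array([0,0,1.])
    else: d=np.array([x,y,1.])
    d=np.array([d[0],-d[1],-d[2]]); 
    q=np.array(p["attitude"],float)
    M=R.from_quat(q[[1,2,3,0]]).as_matrix() if q.size==4 else q.reshape(3,3)
    d=M@d; return np.array(p["eye"],float),d/np.linalg.norm(d)
def at_z(p,uv,z,fish=False):
    o,d=ray(p,uv,fish); return o+d*(z-o[2])/d[2]
def tri(rs):
    A=np.zeros((3,3));b=np.zeros(3)
    for o,d in rs:
        P=np.eye(3)-np.outer(d,d);A+=P;b+=P@o
    x=np.linalg.solve(A,b); return x,[np.linalg.norm((np.eye(3)-np.outer(d,d))@(x-o)) for o,d in rs]
E
python3 - <<'E'
from h import *
from cell import status,vision,models
s=status.sense(); print(s)
for n in ["scene","top"]:
    p=vision.capture(n); save(p,n+"0")
    print(n,{k:v for k,v in p.items() if k!="color"})
    for t in ["canister","canister_mid","plug_top","block","cradle","ring_top","cover","strainer","spring"]:
        print(t,[(np.round(a["at"],1).tolist(),round(a["score"],2)) for a in models.mark_of(p,t)])
    print([(a["box"],round(a["score"],2)) for a in models.search_frame(p,"canister")])
print(status.sense()["clock"])
E
```

```text
pics
{'clock': 0.0, 'joint_positions': array([1.27197222e+00, 8.74861926e-02, 1.75102392e-01, 1.65978990e+00,
       1.05302348e-05, 1.57082682e+00]), 'joint_velocities': array([-3.08145764e-04, -7.37693575e-04, -1.91482459e-04, -6.25603407e-04,
       -2.27710481e-04, -1.61639897e-05]), 'effort': array([ 9.86349842e-04, -5.20394003e+01,  4.64801967e+01,  1.66505284e-02,
        1.44643218e-04, -4.86669563e-06]), 'ee_pos': array([161.85548296, 525.43182472, 252.5523995 ]), 'ee_rot': array([-1.07711827e-04,  1.48871807e-01,  9.88856264e-01, -6.80232252e-04]), 'ft_force': array([-0.30273061,  0.07812759,  0.44258555]), 'moment': array([-0.01070751,  0.0159997 , -0.02299426]), 'opening': 1.0002507897516255}
scene {'fx': 455.5463984776744, 'fy': 455.5463984776744, 'cx': 250.5014819363484, 'cy': 195.24494012474057, 'eye': array([1132.14599258,  530.13679338,  605.4852485 ]), 'attitude': array([0.29328543, 0.16717816, 0.43933832, 0.8324764 ]), 'shot': 1}
canister [([230.0, 197.5], 0.95), ([189.8, 176.8], 0.88), ([256.5, 179.6], 0.81), ([224.8, 234.0], 0.67)]
canister_mid [([226.9, 178.8], 
[... 897 characters left out ...]
84.2], 0.53)]
canister_mid [([306.0, 215.2], 0.81), ([316.1, 262.7], 0.8), ([262.8, 180.8], 0.66), ([370.3, 207.7], 0.65)]
plug_top [([156.8, 252.7], 0.59), ([318.5, 263.9], 0.56), ([315.0, 217.8], 0.54), ([266.4, 179.6], 0.54)]
block [([301.9, 218.4], 0.87)]
cradle [([157.4, 252.3], 0.83), ([160.9, 147.5], 0.74), ([298.4, 137.8], 0.17)]
ring_top [([152.3, 255.7], 0.83), ([313.8, 217.4], 0.23)]
cover [([160.6, 151.9], 0.77)]
strainer [([295.0, 136.9], 0.81), ([316.7, 217.1], 0.4)]
spring [([233.8, 222.6], 0.42)]
[([253.0, 171.0, 16.2, 16.9], 0.83), ([291.0, 199.9, 30.2, 27.7], 0.66), ([307.5, 256.2, 16.0, 13.4], 0.63), ([359.8, 188.4, 29.0, 31.4], 0.56), ([305.2, 209.8, 9.6, 12.0], 0.5)]
1.1
```

View pics/scene0.png

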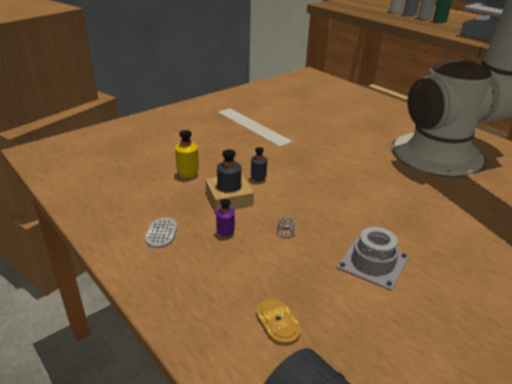

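View pics/top0.png

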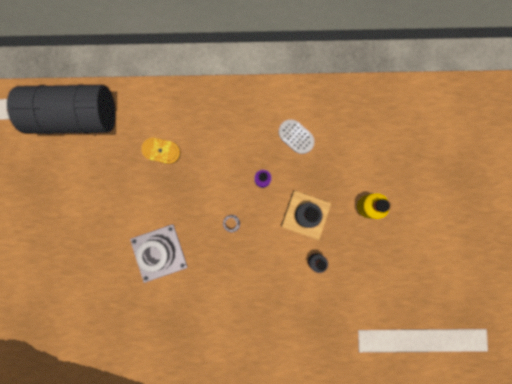

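```bash
python3 - <<'E'
import cv2
a=cv2.imread("pics/scene0.png")[120:280,140:420]
cv2.imwrite("pics/scene0c.png",cv2.resize(a,None,fx=2.8,fy=2.8,interpolation=cv2.INTER_CUBIC))
a=cv2.imread("pics/top0.png")[110:290,120:410]
cv2.imwrite("pics/top0c.png",cv2.resize(a,None,fx=2.7,fy=2.7,interpolation=cv2.INTER_CUBIC))
E
```

```text
(no output)
```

View pics/scene0c.png

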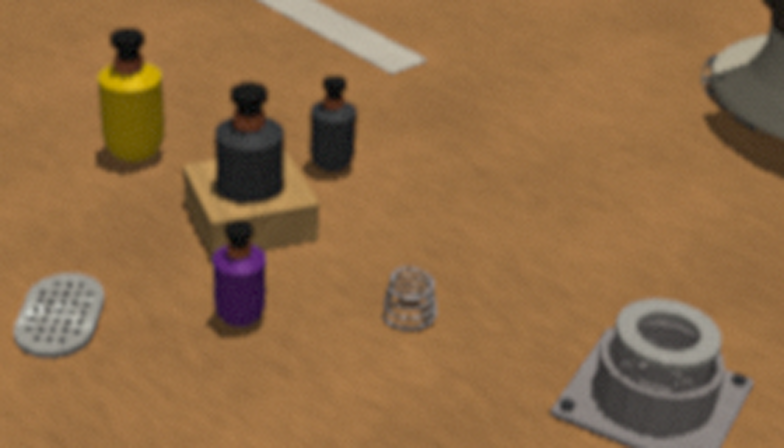

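View pics/top0c.png

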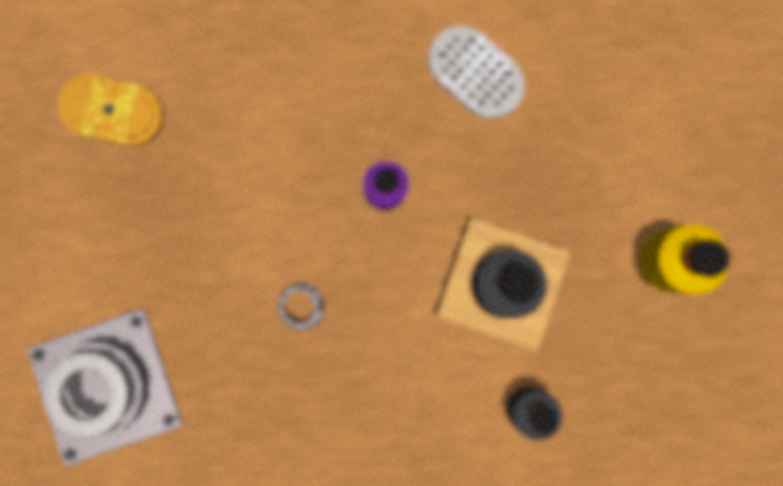

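The scene view has four canister-like things: yellow (187,160), dark in the block (228,178), small dark (259,168) and purple (225,222). Yellow and purple are ruled out. The dark one in the block is larger than the other dark one, and both enlarged crops confirm it, so that is the one. Next I compute positions.

```bash
python3 - <<'E'
from h import *
from cell import status,vision,models
S=vision.capture("scene");T=vision.capture("top")
def near(p,t,uv):
    r=[a for a in models.mark_of(p,t) if np.hypot(*(np.array(a["at"])-uv))<16]
    r.sort(key=lambda a:-a["score"]); return r[0]["at"] if r else None
for t,us,ut,z in [("canister_mid",(228,178),(307,215),55),("plug_top",(228,150),(311,214),124),("block",(228,195),(306,215),0),("canister",(229,196),(306,215),6),("cradle",(373,263),(157,252),0),("ring_top",(376,237),(154,254),64)]:
    a,b=near(S,t,us),near(T,t,ut); 
    print(t,a,b, None if a is None else at_z(S,a,z).round(1), None if b is None else at_z(T,b,z).round(1), tri([ray(S,a),ray(T,b)]) if a is not None and b is not None else "")
# ellipse-based: 
hand={"plug top S":(S,(229,154),124),"plugtopT":(T,(311.8,214.3),124),"ringT":(T,(152.7,255.7),64),"small":(T,(318,263),60),"yellow":(T,(376,206),60),"spring":(T,(231,223),36),"purple":(T,(263,178),60)}
for k,(p,uv,z) in hand.items(): print(k,at_z(p,uv,z).round(1))
# block corners in top crop
c=np.array([[472,217],[570,251],[538,349],[438,315]])/2.7+[120,110]
W=np.array([at_z(T,u,36) for u in c]);print(W.round(1),W.mean(0))
c=np.array([[28,352],[143,311],[181,425],[67,464]])/2.7+[120,110]
W=np.array([at_z(T,u,6) for u in c]);print(W.round(1),W.mean(0))
E
```

```text
canister_mid [226.0, 176.2] [307.2, 211.8] [ 598.1 -189.9   55. ] [ 605.4 -176.1   55. ] (array([ 606.61171777, -175.71530027,   64.88408505]), [np.float64(1.6636446332322177), np.float64(1.663644633232267)])
plug_top [227.1, 152.1] [314.9, 216.1] [ 602.4 -179.1  124. ] [ 596.1 -181.7  124. ] (array([ 597.250717  , -183.40178536,  120.25538774]), [np.float64(1.5839932640204462), np.float64(1.583993264020356)])
block [223.8, 196.7] [304.6, 213.2] [ 604.5 -191.     0. ] [ 602.3 -177.7    0. ] (array([ 606.16181368, -180.14270341,    5.95429016]), [np.float64(5.071202649820848), np.float64(5.071202649820534)])
canister [233.0, 198.0] [301.7, 214.5] [ 596.  -166.4    6. ] [ 599.3 -169.9    6. ] (array([ 597.46561342, -168.31266007,    5.85678392]), [np.float64(2.367653130093019), np.float64(2.3676531300932364)])
cradle None [157.7, 252.3] None [512.9 177.5   0. ] 
ring_top [377.1, 238.1] [151.2, 257.2] [515.  173.4  64. ] [508.8 174.7  64. ] (array([510.28388412, 173.34103925,  61.99487299]), [np.float64(2.4644119250714334), np.float64(2.46441192507139)])
plug top S [ 604.3 -169.7  124. ]
plugtopT [ 599.9 -175.4  124. ]
ringT [512.1 171.3  64. ]
small [ 491.3 -196.7   60. ]
yellow [ 616.3 -329.5   60. ]
spring [581.9  -2.3  36. ]
purple [683.  -77.3  60. ]
[[ 655.5 -151.3   36. ]
 [ 625.1 -234.4   36. ]
 [ 542.  -205.    36. ]
 [ 571.9 -120.5   36. ]] [ 598.63713568 -177.81345369   36.        ]
[[542.7 241.8   6. ]
 [577.7 139.3   6. ]
 [477.  105.6   6. ]
 [444.1 206.5   6. ]] [510.34082692 173.31895926   6.        ]
```

play_rows:
  increments:
    - {"slide": [0.12, -0.2, 0], "twist": 0}
    - {"slide": [0.24, -0.4, 0], "twist": 0}
    - {"slide": [0.36, -0.6, 0], "twist": 0}
    - {"slide": [0.48, -0.8, 0], "twist": 0}
    - {"slide": [0.6, -1.0, 0], "twist": 0}
  grip: 0

```text
clock: 2.22
ee_pos: [252.3, 374.2, 253.3]
ee_rot: [0.0, 0.149, 0.989, 0.0]
ft_force: [0.9, 0.8, 0.1]
opening: 0.302
```

```bash
python3 -c "
from cell import status
s=status.sense();print(s['clock'],s['joint_positions'],s['ee_pos'],s['ee_rot'])"
```

```text
2.2167 [ 9.77600316e-01 -1.47721509e-01 -5.29451375e-02  1.66535894e+00
 -7.07764000e-05  1.27586461e+00] [252.30402526 374.19708799 253.25909123] [7.78725004e-05 1.48579970e-01 9.88900389e-01 8.13097396e-05]
```

play_rows:
  increments:
    - {"slide": [0.12, -0.2, 0], "twist": 0}
    - {"slide": [0.24, -0.4, 0], "twist": 0}
    - {"slide": [0.36, -0.6, 0], "twist": 0}
    - {"slide": [0.48, -0.8, 0], "twist": 0}
    - {"slide": [0.62, -1.0, 0], "twist": 0}

```text
clock: 2.63
ee_pos: [345.5, 222.6, 253.6]
ee_rot: [0.0, 0.148, 0.989, 0.0]
ft_force: [0.5, 0.8, 0.1]
opening: -0.003
```

play_rows:
  increments:
    - {"slide": [0.12, -0.2, 0], "twist": 0}
    - {"slide": [0.24, -0.4, 0], "twist": 0}
    - {"slide": [0.36, -0.6, 0], "twist": 0}
    - {"slide": [0.48, -0.8, 0], "twist": 0}
    - {"slide": [0.62, -1.0, 0], "twist": 0}

```text
clock: 3.05
ee_pos: [438.9, 70.9, 254.1]
ee_rot: [0.001, 0.148, 0.989, 0.001]
ft_force: [0.4, 0.4, 0.1]
opening: -0.001
```

play_rows:
  increments:
    - {"slide": [0.12, -0.2, 0], "twist": 0}
    - {"slide": [0.24, -0.4, 0], "twist": 0}
    - {"slide": [0.36, -0.6, 0], "twist": 0}
    - {"slide": [0.48, -0.8, 0], "twist": 0}
    - {"slide": [0.62, -1.0, 0], "twist": 0}

```text
clock: 3.47
ee_pos: [532.2, -80.9, 254.3]
ee_rot: [0.001, 0.149, 0.989, 0.001]
ft_force: [0.4, 0.9, 0.4]
opening: -0.001
```

play_rows:
  increments:
    - {"slide": [0.15, -0.2, -0.05], "twist": 0}
    - {"slide": [0.3, -0.4, -0.1], "twist": 0}
    - {"slide": [0.45, -0.64, -0.2], "twist": 0}
    - {"slide": [0.45, -0.64, -0.2], "twist": 0}
    - {"slide": [0.45, -0.64, -0.2], "twist": 0}

```text
clock: 3.88
ee_pos: [599.8, -178.7, 221.7]
ee_rot: [-0.001, 0.15, 0.989, 0.001]
ft_force: [-0.4, 0.5, 0.2]
opening: -0.002
```

```bash
python3 - <<'E'
from h import *
from cell import status,vision,models
s=status.sense(); print(s["clock"],s["ee_pos"],s["joint_positions"].round(3))
for n in ["wrist","scene","top"]:
    p=vision.capture(n); save(p,n+"1"); print(n,p["eye"],p["attitude"],p["fx"],p["cx"],p["cy"])
    for t in ["canister_mid","plug_top","block"]:
        print(t,[(np.round(a["at"],1).tolist(),round(a["score"],2)) for a in models.mark_of(p,t)])
E
```

```text
3.8833 [ 599.8304265  -178.66573434  221.65414315] [-2.900e-01  2.660e-01  3.200e-01  1.626e+00  1.000e-03  1.100e-02]
wrist [ 522.76760453 -153.36437648  342.06861993] [ 0.79481008 -0.12779346 -0.09588481  0.58545015] 297.3186396354542 255.55690014591823 188.38870600853934
canister_mid [([357.7, 208.6], 0.89), ([138.5, 225.5], 0.73), ([199.8, 80.2], 0.69)]
plug_top [([191.8, 72.5], 0.9), ([111.6, 253.9], 0.8), ([375.4, 228.9], 0.69), ([256.0, 195.6], 0.57)]
block []
scene [1132.14599258  530.13679338  605.4852485 ] [0.29328543 0.16717816 0.43933832 0.8324764 ] 455.5463984776744 250.5014819363484 195.24494012474057
canister_mid [([188.7, 158.1], 0.9), ([226.4, 176.4], 0.8), ([257.7, 165.2], 0.77), ([225.5, 221.6], 0.64)]
plug_top [([183.1, 130.7], 0.56), ([226.8, 149.0], 0.5), ([225.6, 198.8], 0.45), ([261.2, 146.7], 0.38)]
block [([225.3, 196.6], 0.63)]
top [602.72372947 -58.33366136 869.11911376] [-0.70197157 -0.02644066  0.01668948  0.71151828] 359.1068522375707 249.98779347767194 191.7558054194307
canister_mid [([314.5, 262.6], 0.8), ([258.3, 177.9], 0.66), ([309.8, 218.8], 0.51)]
plug_top [([266.4, 177.7], 0.53), ([318.4, 261.5], 0.48)]
block [([305.5, 215.9], 0.83)]
```

View pics/wrist1.png

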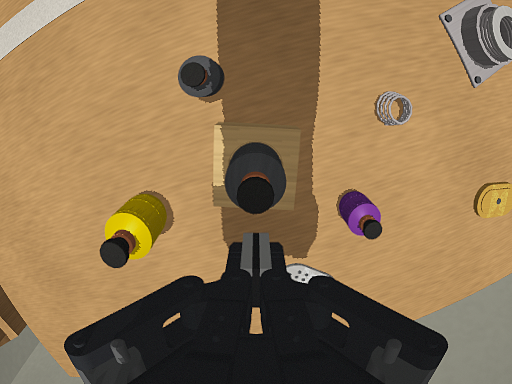

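View pics/scene1.png

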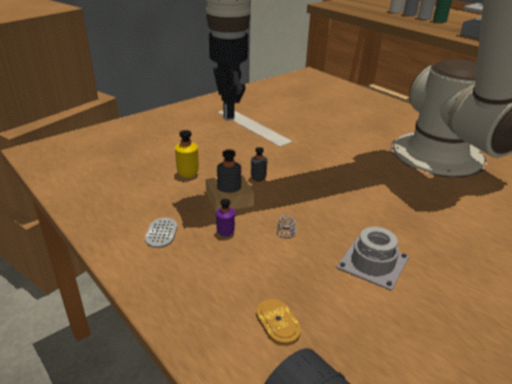

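```bash
python3 - <<'E'
import cv2
a=cv2.imread("pics/wrist1.png")[110:240,200:320]
cv2.imwrite("pics/wrist1c.png",cv2.resize(a,None,fx=4.5,fy=4.5,interpolation=cv2.INTER_CUBIC))
E
cat > wr.py <<'E'
from h import *
from cell import vision,status
import sys
E
python3 - <<'E'
from h import *
from cell import vision,status
p=vision.capture("wrist");s=status.sense();print(s["ee_pos"],s["clock"])
for z in (122,126):print(at_z(p,(256,195),z,True))
W=[ray(p,u,True) for u in [(256,195)]]
S=vision.capture("scene");T=vision.capture("top")
print(tri(W+[ray(S,(228.5,154))]))
# TCP tip reprojected check: fingertip approx pixel
def proj(p,X):
    q=p["attitude"];M=R.from_quat(q[[1,2,3,0]]).as_matrix();c=M.T@(X-p["eye"]);x,y,z=c[0],-c[1],-c[2]
    th=np.arctan2(np.hypot(x,y),z);k=th/np.hypot(x,y);return p["cx"]+p["fx"]*x*k,p["cy"]+p["fy"]*y*k
print("tip",proj(p,s["ee_pos"]-[0,0,22]))
c=[at_z(p,u,36,True) for u in [(220,124),(300,129),(295,210),(217,206)]]
print(np.round(c,1),np.mean(c,0))
E
```

```text
[ 599.71968443 -176.74063953  224.46391983] 4.5333
[ 599.43337588 -174.14443723  122.        ]
[ 598.04351058 -173.73666024  126.        ]
(array([ 600.71870795, -174.95674257,  120.17946679]), [np.float64(0.8626418207851979), np.float64(0.8626418207852151)])
tip (np.float64(252.24904024694143), np.float64(246.69710554284651))
[[ 543.3 -195.7   36. ]
 [ 572.8 -117.4   36. ]
 [ 659.6 -146.    36. ]
 [ 629.  -228.7   36. ]] [ 601.18871491 -171.96036488   36.        ]
```

View pics/wrist1c.png

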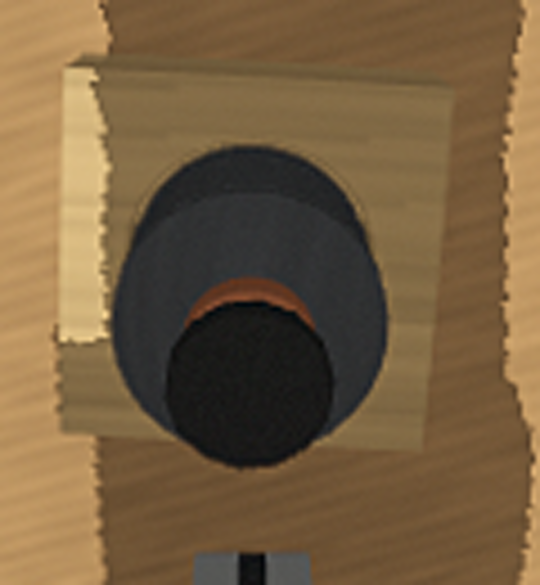

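Wrist view: the plug top is at (255,195), almost straight under the fingertips at (256,235). The canister axis is about (599.5, −176). I will descend with shut fingers.

play_rows:
  increments:
    - {"slide": [0, 0, -0.15], "twist": 0}
    - {"slide": [0, 0, -0.3], "twist": 0}
    - {"slide": [0, 0, -0.45], "twist": 0}
    - {"slide": [0, 0, -0.45], "twist": 0}

```text
clock: 4.97
ee_pos: [598.0, -176.4, 152.0]
ee_rot: [-0.002, 0.149, 0.989, 0.001]
ft_force: [-1.5, 1.0, -2.2]
opening: 0.004
```

play_rows:
  increments:
    - {"slide": [0, 0, -0.02], "twist": 0}
    - {"slide": [0, 0, -0.04], "twist": 0}
    - {"slide": [0, 0, -0.06], "twist": 0}
    - {"slide": [0, 0, -0.08], "twist": 0}
    - {"slide": [0, 0, -0.08], "twist": 0}

```text
clock: 5.38
ee_pos: [598.6, -176.6, 141.5]
ee_rot: [-0.001, 0.149, 0.989, 0.001]
ft_force: [-0.5, -0.6, 0.9]
opening: 0.002
```

play_rows:
  increments:
    - {"slide": [0, 0, -0.015], "twist": 0}
    - {"slide": [0, 0, -0.03], "twist": 0}
    - {"slide": [0, 0, -0.03], "twist": 0}

```text
clock: 5.63
ee_pos: [599.1, -176.7, 138.3]
ee_rot: [-0.0, 0.149, 0.989, 0.001]
ft_force: [-0.4, 0.6, 4.3]
opening: -0.001
```

play_rows:
  increments:
    - {"slide": [0, 0, -0.01], "twist": 0}
    - {"slide": [0, 0, -0.02], "twist": 0}

```text
clock: 5.8
ee_pos: [599.8, -176.9, 137.1]
ee_rot: [0.001, 0.149, 0.989, 0.001]
ft_force: [-0.6, 0.7, 6.2]
opening: 0.002
```

play_rows:
  increments:
    - {"slide": [0, 0, -0.01], "twist": 0}
    - {"slide": [0, 0, -0.02], "twist": 0}
    - {"slide": [0, 0, -0.02], "twist": 0}

```text
clock: 6.05
ee_pos: [600.6, -177.1, 136.2]
ee_rot: [0.003, 0.149, 0.989, 0.0]
ft_force: [-1.5, -0.1, 9.1]
opening: -0.004
```

```bash
python3 - <<'E'
from h import *
from cell import status,vision,models
p=vision.capture("scene");s=status.sense(); print(s["clock"],s["ee_pos"],s["ft_force"]); save(p,"s2",(170,90,110,120),5)
p=vision.capture("wrist"); save(p,"w2",(180,80,150,180),3)
E
```

```text
6.1 [ 600.49257594 -177.12661399  136.19906767] [-2.26208269  0.25751614  9.77998031]
```

View pics/s2.png

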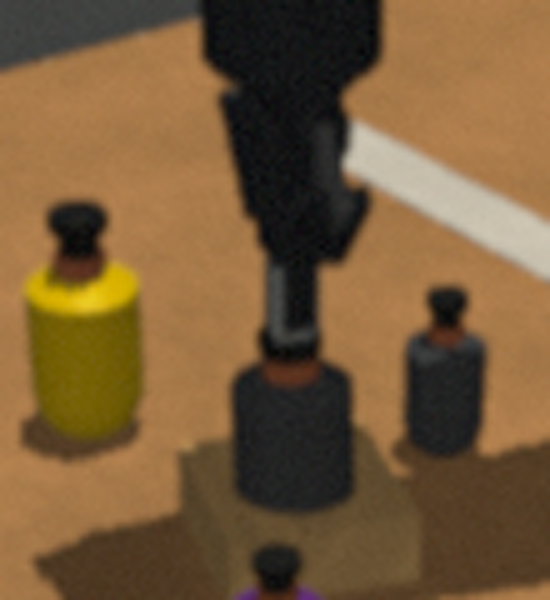

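View pics/w2.png

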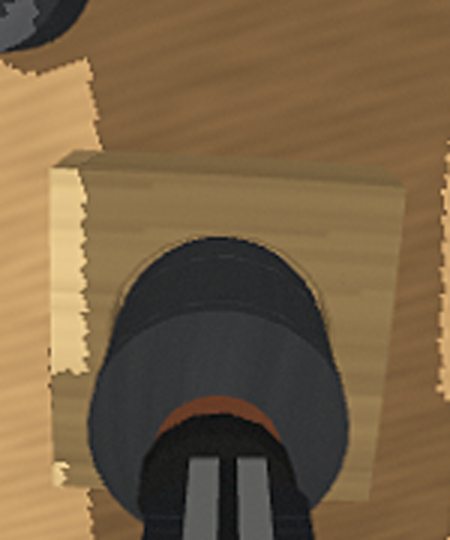

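play_rows:
  increments:
    - {"slide": [0, 0, -0.015], "twist": 0}
    - {"slide": [-0.01, 0, -0.03], "twist": 0}
    - {"slide": [-0.01, 0, -0.03], "twist": 0}

```text
clock: 6.4
ee_pos: [600.5, -177.5, 136.1]
ee_rot: [0.006, 0.149, 0.989, 0.0]
ft_force: [-3.4, 0.2, 20.1]
opening: 0.003
```

play_rows:
  increments:
    - {"slide": [0, 0, -0.02], "twist": 0}
    - {"slide": [-0.01, 0, -0.04], "twist": 0}
    - {"slide": [-0.01, 0, -0.04], "twist": 0}

```text
clock: 6.65
ee_pos: [601.1, -178.0, 136.1]
ee_rot: [0.011, 0.148, 0.989, -0.0]
ft_force: [-2.9, 1.6, 27.8]
opening: 0.0
```

The plug is home: it stops hard at TCP z 136.1 (114 + 22) with 28 N. Lifting off and opening.

play_rows:
  increments:
    - {"slide": [0, 0, 0.1], "twist": 0}
    - {"slide": [0, 0, 0.3], "twist": 0}
    - {"slide": [0, 0, 0.35], "twist": 0}
    - {"slide": [0, 0, 0.35], "twist": 0}
    - {"slide": [0, 0, 0.35], "twist": 0}
  grip: 0

```text
clock: 7.07
ee_pos: [601.4, -178.1, 188.6]
ee_rot: [0.011, 0.148, 0.989, -0.001]
ft_force: [-0.2, 0.4, 0.1]
opening: -0.005
```

play_rows:
  increments:
    - {"slide": [0, 0, 0], "twist": 0}
    - {"slide": [0, 0, 0], "twist": 0}
    - {"slide": [0, 0, 0], "twist": 0}
    - {"slide": [0, 0, 0], "twist": 0}
    - {"slide": [0, 0, 0], "twist": 0}
  grip: 1

```text
clock: 7.48
ee_pos: [601.3, -178.0, 188.0]
ee_rot: [0.011, 0.148, 0.989, -0.0]
ft_force: [-0.1, -0.0, -0.8]
opening: 0.707
```

```bash
python3 - <<'E'
from h import *
from cell import status,vision,models
p=vision.capture("wrist"); save(p,"w3",(130,60,250,200),3)
s=status.sense(); print(s["clock"],s["ee_pos"],s["ee_rot"],s["ft_force"],s["opening"])
p=vision.capture("scene"); save(p,"s3",(170,90,110,120),5)
E
```

```text
7.5333 [ 601.33094887 -178.05603076  188.19513689] [ 1.11186862e-02  1.48465268e-01  9.88855006e-01 -4.64800944e-04] [-0.00188092  0.42641295  1.07192583] 0.7932345702506453
```

View pics/w3.png

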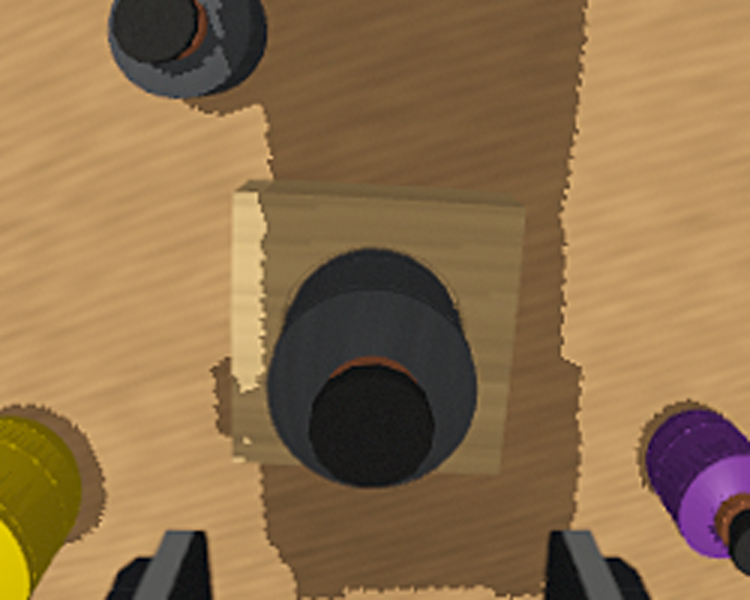

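View pics/s3.png

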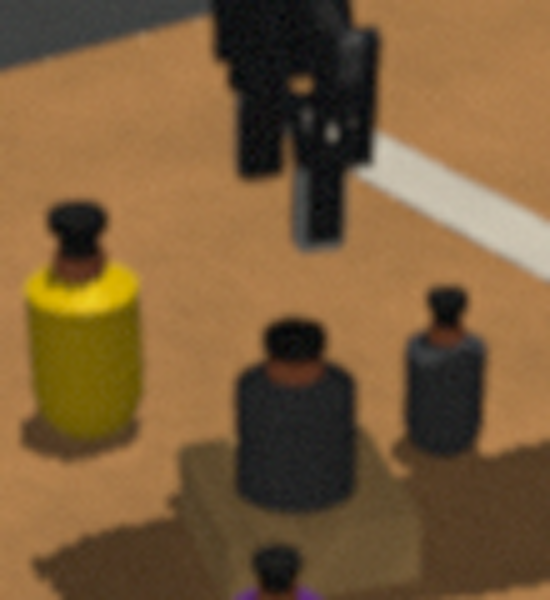

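```bash
python3 - <<'E'
from h import *
from cell import status,vision,models
p=vision.capture("wrist")
s=status.sense(); print(s["clock"],s["ee_pos"],s["opening"],p["eye"])
X=at_z(p,(254,201.7),114,True); print("plug raw",X)
ja=np.array([.295,.956,0]); print("lateral raw err", (X-s["ee_pos"])@ja,"perp",(X-s["ee_pos"])@np.array([.956,-.295,0]))
Y=at_z(p,(255.7,243),s["ee_pos"][2]-12,True); print("jaw mid raw",(Y-s["ee_pos"])@ja,(Y-s["ee_pos"])@np.array([.956,-.295,0]))
S=vision.capture("scene"); 
for uv in [(228.8,156.8)]: print(at_z(S,uv,114))
E
```

```text
7.6333 [ 601.40031631 -178.06903666  188.45377457] 0.9514324377226022 [ 521.40321383 -152.2260447   306.73155639]
plug raw [ 597.03428749 -175.83548886  114.        ]
lateral raw err 0.8472931957899938 perp -4.832820154034292
jaw mid raw 1.772121726335447 -7.917717060237207
[ 601.42896497 -174.33605444  114.        ]
```

play_rows:
  increments:
    - {"slide": [-0.013, 0, -0.15], "twist": 0}
    - {"slide": [-0.013, 0, -0.35], "twist": 0}
    - {"slide": [-0.013, 0, -0.55], "twist": 0}
    - {"slide": [-0.013, 0, -0.7], "twist": 0}
    - {"slide": [-0.013, 0, -0.76], "twist": 0}
  grip: 1

```text
clock: 8.1
ee_pos: [597.8, -177.6, 70.7]
ee_rot: [0.009, 0.148, 0.989, -0.0]
ft_force: [-0.6, 0.7, -0.2]
opening: 1.0
```

```bash
python3 - <<'E'
from h import *
from cell import status,vision,models
p=vision.capture("wrist"); save(p,"w4",(130,60,250,200),3)
s=status.sense(); print(s["clock"],s["ee_pos"],s["ee_rot"],s["ft_force"],s["opening"])
E
```

```text
8.15 [ 597.76220356 -177.57188462   70.60569571] [ 8.76746625e-03  1.48491162e-01  9.88874861e-01 -1.26449112e-04] [-0.47047563  0.670863   -1.25091696] 1.0021543179824632
```

View pics/w4.png

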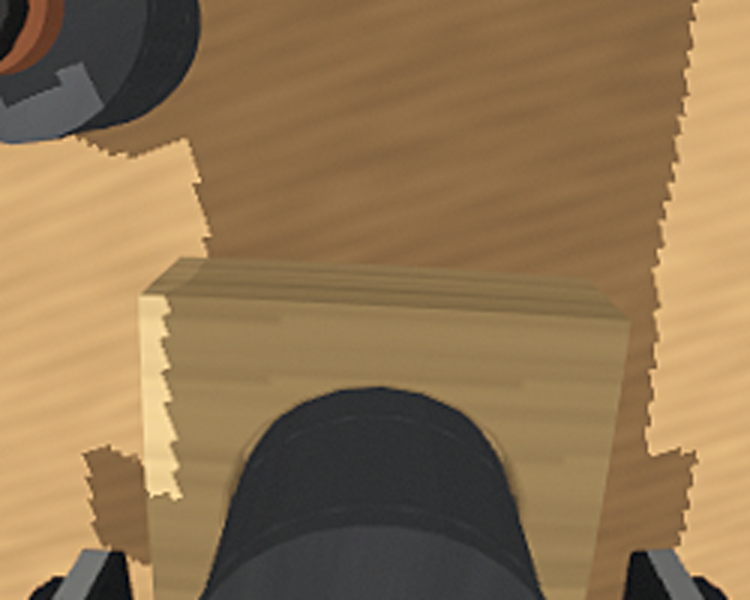

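play_rows:
  increments:
    - {"slide": [0, 0, 0.005], "twist": 0}
    - {"slide": [0, 0, 0.005], "twist": 0}
    - {"slide": [0, 0, 0.005], "twist": 0}
    - {"slide": [0, 0, 0.005], "twist": 0}
    - {"slide": [0, 0, 0.005], "twist": 0}
  grip: 0

```text
clock: 8.57
ee_pos: [598.7, -178.0, 73.3]
ee_rot: [0.01, 0.149, 0.989, -0.0]
ft_force: [-0.9, -1.3, 6.5]
opening: 0.639
```

play_rows:
  increments:
    - {"slide": [0, 0, 0], "twist": 0}
    - {"slide": [0, 0, 0], "twist": 0}
    - {"slide": [0, 0, 0], "twist": 0}
    - {"slide": [0, 0, 0], "twist": 0}
  grip: 0

```text
clock: 8.9
ee_pos: [598.7, -178.0, 73.4]
ee_rot: [0.01, 0.149, 0.989, -0.0]
ft_force: [-0.0, -1.4, -0.3]
opening: 0.637
```

play_rows:
  increments:
    - {"slide": [0, 0, 0.05], "twist": 0}
    - {"slide": [0, 0, 0.15], "twist": 0}
    - {"slide": [0, 0, 0.3], "twist": 0}
    - {"slide": [0, 0, 0.5], "twist": 0}
    - {"slide": [0, 0, 0.65], "twist": 0}

```text
clock: 9.32
ee_pos: [598.5, -177.8, 172.8]
ee_rot: [0.01, 0.148, 0.989, -0.0]
ft_force: [0.3, 0.4, -3.8]
opening: 0.641
```

```bash
python3 - <<'E'
from h import *
from cell import status,vision,models
p=vision.capture("scene"); save(p,"s5",(150,80,130,130),4.5)
s=status.sense(); print(s["clock"],s["ee_pos"],s["ee_rot"],s["ft_force"],s["opening"])
E
```

```text
9.3667 [ 599.89101966 -178.25447405  177.85528066] [ 1.34679192e-02  1.48475808e-01  9.88823970e-01 -8.40579335e-04] [-0.87441112  0.86642041  0.23310097] 0.6376886305574919
```

View pics/s5.png

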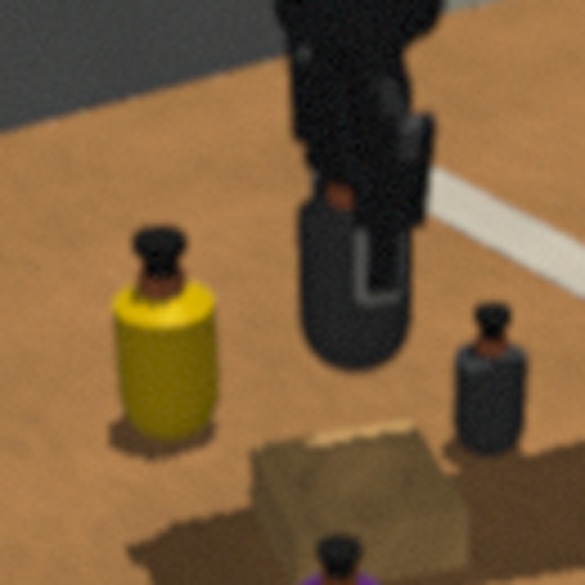

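play_rows:
  increments:
    - {"slide": [-0.02, 0.1, 0], "twist": 0}
    - {"slide": [-0.07, 0.3, 0], "twist": 0}
    - {"slide": [-0.12, 0.5, 0], "twist": 0}
    - {"slide": [-0.17, 0.7, 0], "twist": 0}
    - {"slide": [-0.22, 0.9, 0], "twist": 0}

```text
clock: 9.78
ee_pos: [565.7, -41.7, 176.7]
ee_rot: [0.013, 0.149, 0.989, -0.001]
ft_force: [0.9, 0.7, -4.5]
opening: 0.641
```

play_rows:
  increments:
    - {"slide": [-0.05, 0.2, 0], "twist": 0}
    - {"slide": [-0.1, 0.4, 0], "twist": 0}
    - {"slide": [-0.15, 0.6, 0], "twist": 0}
    - {"slide": [-0.18, 0.75, 0], "twist": 0}
    - {"slide": [-0.2, 0.83, 0], "twist": 0}

```text
clock: 10.2
ee_pos: [534.4, 85.5, 175.9]
ee_rot: [0.012, 0.148, 0.989, -0.001]
ft_force: [0.1, -0.5, -4.6]
opening: 0.64
```

```bash
python3 - <<'E'
from h import *
from cell import status,vision,models
s=status.sense(); print(s["clock"],s["ee_pos"],s["ee_rot"],s["ft_force"],s["opening"])
for n in ("wrist","top","scene"):
    p=vision.capture(n); save(p,n+"6")
    for t in ["ring_top","cradle","canister","plug_top"]:
        r=models.mark_of(p,t)
        print(n,t,[(np.round(a["at"],1).tolist(),round(a["score"],2)) for a in r][:4])
        if r and t in("ring_top","cradle"): print(at_z(p,r[0]["at"],64 if t=="ring_top" else 0,n=="wrist"))
s=status.sense(); print(s["clock"],s["ee_pos"],s["ee_rot"],s["ft_force"],s["opening"])
E
```

```text
10.2 [534.38285335  85.5293056  175.86488408] [ 1.19107881e-02  1.47541669e-01  9.88983929e-01 -6.14151723e-04] [ 0.14014337 -0.45673636 -4.61484799] 0.639646533855749
wrist ring_top []
wrist cradle [([334.5, 124.1], 0.71)]
[513.33370157 178.00036174   0.        ]
wrist canister [([35.8, 203.1], 0.81), ([253.7, 209.9], 0.69), ([33.8, 288.6], 0.62)]
wrist plug_top [([158.8, 352.9], 0.74), ([257.7, 331.0], 0.55)]
top ring_top []
top cradle []
top canister [([263.2, 182.1], 0.75), ([164.5, 148.2], 0.7), ([368.6, 202.5], 0.69), ([187.5, 245.8], 0.61)]
top plug_top [([384.0, 203.7], 0.74), ([264.6, 178.7], 0.53), ([319.0, 263.9], 0.48)]
scene ring_top [([377.1, 237.7], 0.97), ([341.2, 153.7], 0.19)]
[513.99199117 172.63490772  64.        ]
scene cradle [([368.8, 265.1], 0.92)]
[522.85130372 173.30241796   0.        ]
scene canister [([187.4, 177.8], 0.95), ([224.6, 232.8], 0.91), ([256.4, 181.1], 0.9), ([338.7, 198.4], 0.71)]
scene plug_top [([226.8, 200.3], 0.64), ([343.9, 151.0], 0.54), ([186.2, 129.7], 0.53), ([264.5, 148.2], 0.4)]
10.95 [535.80003497  82.65287671 176.72799211] [ 1.26572223e-02  1.48780489e-01  9.88788918e-01 -7.97524508e-04] [ 0.43219426  0.27142653 -4.1058152 ] 0.6376919336791602
```

View pics/wrist6.png

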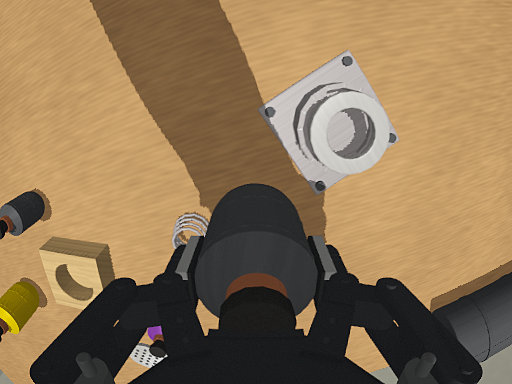

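View pics/scene6.png

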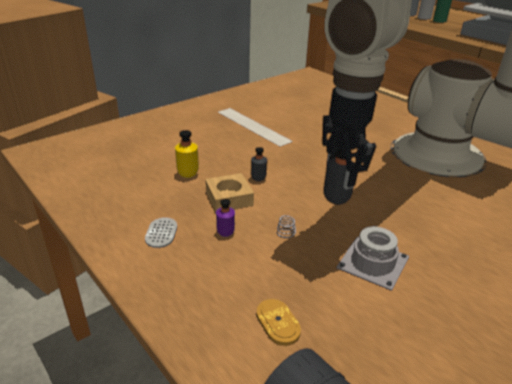

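```bash
python3 - <<'E'
from h import *
import pickle
from cell import status,vision,models
s=status.sense()
W=vision.capture("wrist");T=vision.capture("top");S=vision.capture("scene")
print(s["ee_pos"],s["ee_rot"])
pickle.dump((s,W,T,S),open("d7.pkl","wb"))
save(W,"w7",(255,45,150,150),5)
a=cv2.imread("pics/top0.png")[215:295,115:200]; b=cv2.imread("pics/scene0.png")[215:295,330:415]
cv2.imwrite("pics/ts7.png",np.vstack([np.hstack([cv2.resize(i,None,fx=4.6,fy=4.6,interpolation=cv2.INTER_CUBIC) for i in (a,b)])]))
E
```

```text
[535.80003497  82.65287671 176.72799211] [ 1.26572223e-02  1.48780489e-01  9.88788918e-01 -7.97524508e-04]
```

View pics/w7.png

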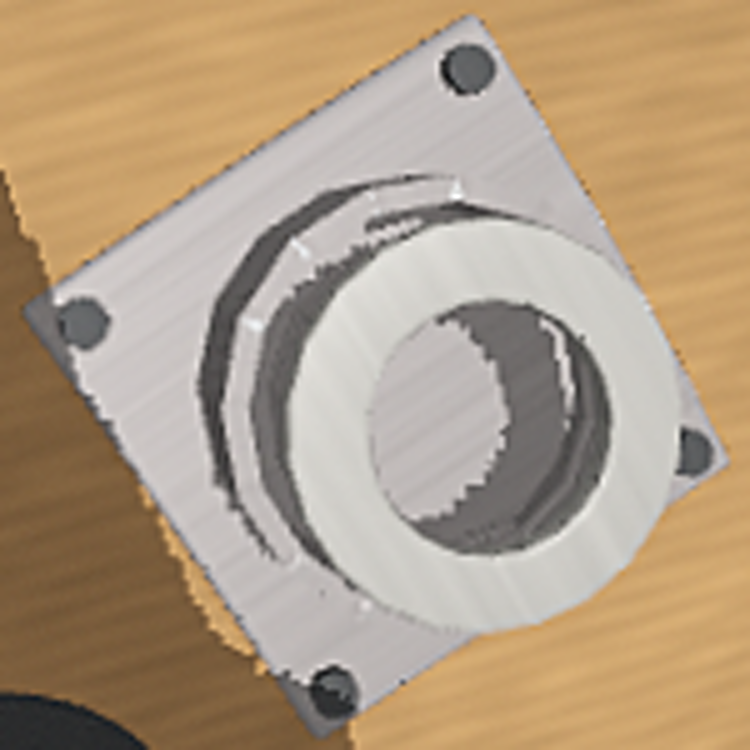

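View pics/ts7.png

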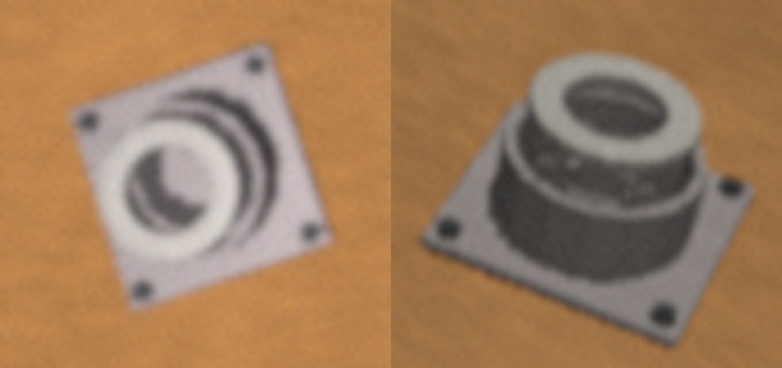

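```bash
python3 - <<'E'
from h import *
import pickle
from scipy.optimize import least_squares
s,W,T,S=pickle.load(open("d7.pkl","rb"))
def fit(p,pts,z,fish):
    X=np.array([at_z(p,u,z,fish)[:2] for u in pts])
    r=least_squares(lambda q:np.hypot(*(X-q[:2]).T)-q[2],[511,173,35]);return r.x.round(1),np.abs(r.fun).max().round(1)
w=np.array([(289,430),(680,415),(500,218),(490,632),(350,588),(625,270),(625,580)])/5+[255,45]
t=np.array([(98,190),(240,190),(172,120),(168,262)])/4.6+[115,215]
c=np.array([(139,95),(311,120),(214,53),(234,165)])/4.6+[330,215]
print(fit(W,w,64,True),fit(T,t,64,False),fit(S,c,64,False))
hole=np.array([(370,425),(610,425),(490,300),(490,555)])/5+[255,45];print(fit(W,hole,64,True))
# plate corners wrist z=6, screws
k=np.array([(25,310),(475,15),(727,462),(322,738)])/5+[255,45];print(np.mean([at_z(W,u,6,True) for u in k],0))
k=np.array([(75,113),(268,43),(331,240),(135,308)])/4.6+[115,215];print(np.mean([at_z(T,u,6) for u in k],0))
E
```

```text
(array([512.4, 175.5,  34.8]), np.float64(1.0)) (array([510.4, 173.5,  34.3]), np.float64(0.2)) (array([512.9, 175.7,  35.4]), np.float64(1.0))
(array([511.9, 175.3,  21. ]), np.float64(0.1))
[512.13199386 175.53121018   6.        ]
[511.39247715 172.90665672   6.        ]
```

play_rows:
  increments:
    - {"slide": [-0.04, 0.15, 0], "twist": 0}
    - {"slide": [-0.09, 0.35, 0], "twist": 0}
    - {"slide": [-0.14, 0.53, -0.05], "twist": 0}
    - {"slide": [-0.162, 0.606, -0.15], "twist": 0}
    - {"slide": [-0.162, 0.606, -0.2], "twist": 0}

```text
clock: 11.52
ee_pos: [510.5, 175.9, 145.5]
ee_rot: [0.012, 0.147, 0.989, -0.001]
ft_force: [-0.6, -0.5, -5.9]
opening: 0.642
```

play_rows:
  increments:
    - {"slide": [0, 0, 0], "twist": 0}
    - {"slide": [0, 0, 0], "twist": 0}

```text
clock: 11.68
ee_pos: [510.2, 175.7, 145.1]
ee_rot: [0.012, 0.147, 0.989, -0.001]
ft_force: [-0.6, -0.7, -4.5]
opening: 0.639
```

```bash
python3 - <<'E'
from h import *
from cell import status,vision,models
p=vision.capture("scene");s=status.sense(); print(s["ee_pos"],s["ee_rot"],s["ft_force"]); save(p,"s8",(310,110,130,180),3.3)
p=vision.capture("wrist"); save(p,"w8",(150,80,220,200),3)
p=vision.capture("top"); save(p,"t8",(100,190,130,110),4)
E
```

```text
[510.58881196 175.46988637 145.74203089] [ 1.21369326e-02  1.47388161e-01  9.89003980e-01 -7.43827071e-04] [ 0.12995124 -0.55575911 -4.93113988]
```

View pics/s8.png

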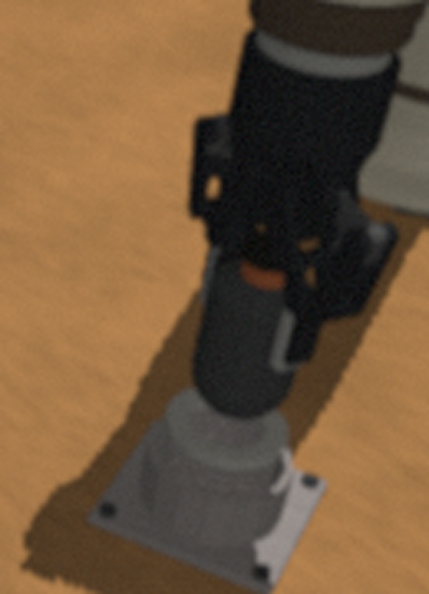

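View pics/w8.png

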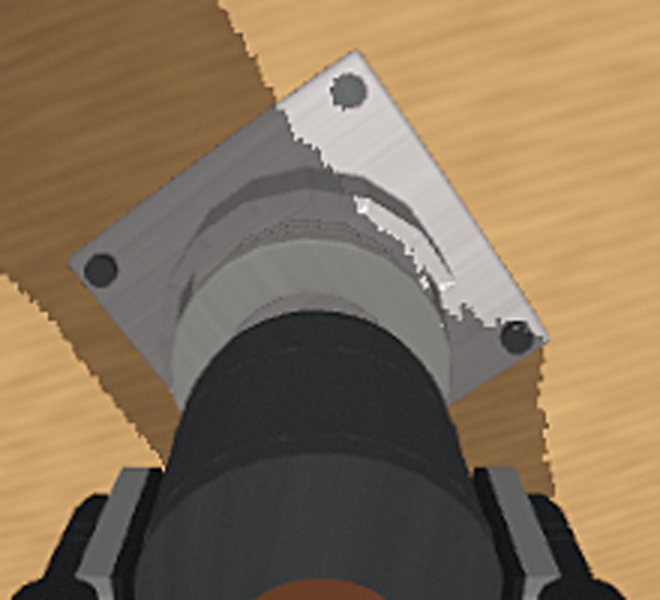

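play_rows:
  increments:
    - {"slide": [0.005, -0.01, -0.03], "twist": 0}
    - {"slide": [0.005, -0.012, -0.07], "twist": 0}
    - {"slide": [0.005, -0.012, -0.11], "twist": 0}
    - {"slide": [0.005, -0.012, -0.11], "twist": 0}

```text
clock: 12.17
ee_pos: [511.2, 173.0, 128.1]
ee_rot: [0.012, 0.148, 0.989, -0.001]
ft_force: [-0.3, 0.3, -5.0]
opening: 0.643
```

```bash
python3 - <<'E'
from h import *
from cell import status,vision,models
p=vision.capture("wrist");s=status.sense(); print(s["clock"],s["ee_pos"],s["ee_rot"],s["ft_force"]); save(p,"w9",(150,80,220,200),3)
E
```

```text
12.2167 [511.26090219 173.14477917 128.67430902] [ 1.18242027e-02  1.47891610e-01  9.88932495e-01 -8.83723440e-04] [-0.65461611  0.66117309 -5.13616034]
```

View pics/w9.png

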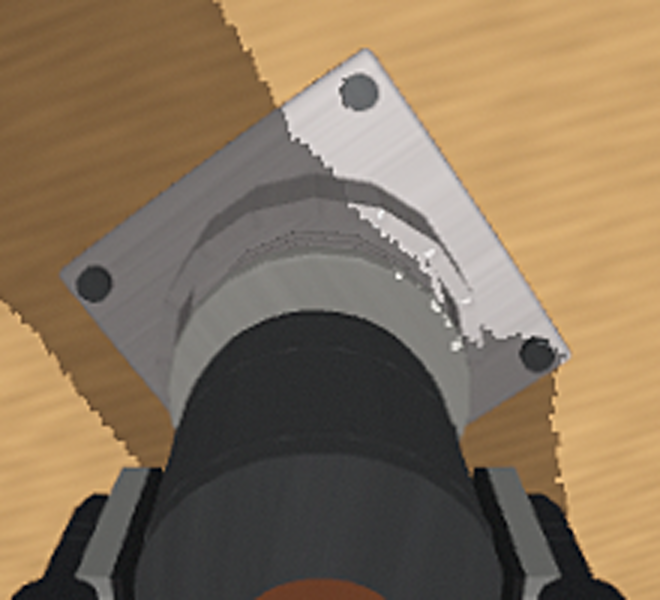

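play_rows:
  increments:
    - {"slide": [0, 0, -0.02], "twist": 0}
    - {"slide": [0, 0, -0.04], "twist": 0}
    - {"slide": [0, 0, -0.05], "twist": 0}
    - {"slide": [0, 0, -0.05], "twist": 0}

```text
clock: 12.55
ee_pos: [511.4, 173.5, 121.4]
ee_rot: [0.012, 0.148, 0.989, -0.0]
ft_force: [-0.5, 2.4, 2.0]
opening: 0.643
```

```bash
python3 - <<'E'
from h import *
from cell import status,vision,models
p=vision.capture("wrist");s=status.sense(); print(s["clock"],s["ee_pos"],s["ee_rot"],s["ft_force"]); save(p,"w10",(150,80,220,200),3)
p=vision.capture("scene"); save(p,"s10",(310,110,130,180),3.3)
E
```

```text
12.6 [511.44614418 173.4415375  121.66224138] [ 1.21833056e-02  1.47773461e-01  9.88946063e-01 -5.05615886e-04] [-1.66162111  1.84362567  0.72445831]
```

View pics/w10.png

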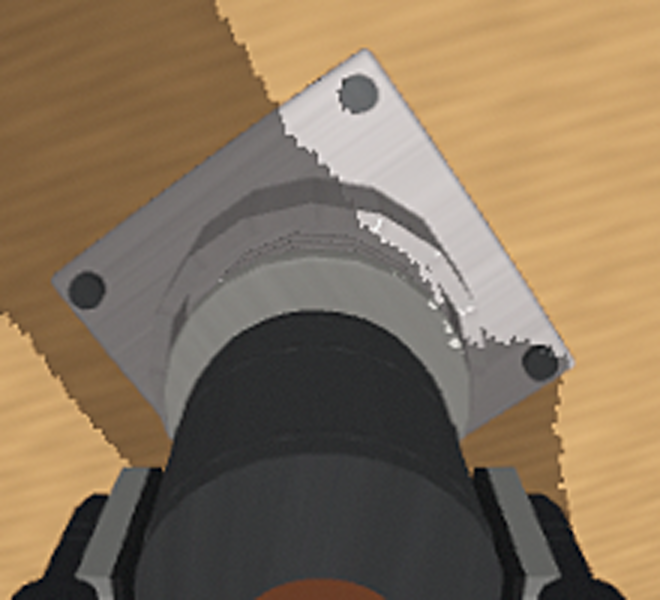

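View pics/s10.png

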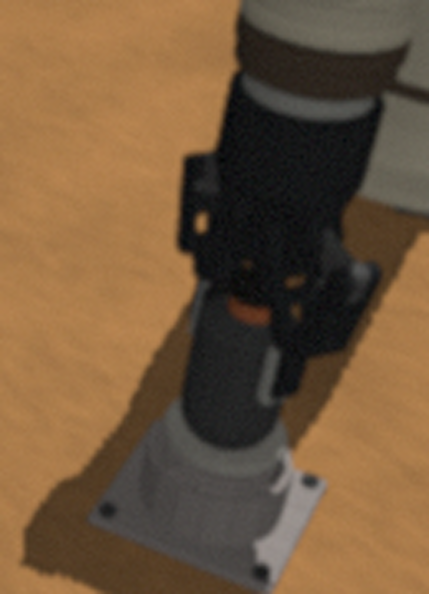

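play_rows:
  increments:
    - {"slide": [-0.002, 0.004, -0.04], "twist": 0}
    - {"slide": [-0.002, 0.004, -0.08], "twist": 0}
    - {"slide": [-0.002, 0.004, -0.12], "twist": 0}
    - {"slide": [-0.002, 0.004, -0.15], "twist": 0}
    - {"slide": [-0.002, 0.004, -0.15], "twist": 0}

```text
clock: 13.07
ee_pos: [511.4, 174.1, 100.4]
ee_rot: [0.013, 0.148, 0.989, -0.0]
ft_force: [-6.1, -0.5, 14.2]
opening: 0.641
```

```bash
python3 - <<'E'
from h import *
from cell import status,vision,models
p=vision.capture("wrist");s=status.sense(); print(s["clock"],s["ee_pos"],s["ee_rot"],s["ft_force"]); save(p,"w11",(150,80,220,200),3)
p=vision.capture("scene"); save(p,"s11",(310,130,130,160),3.7)
E
```

```text
13.1167 [511.38717726 174.03818748 100.44245869] [ 1.29827651e-02  1.47841676e-01  9.88925806e-01 -1.89982366e-04] [-5.94575417 -1.22829287 14.84015277]
```

View pics/w11.png

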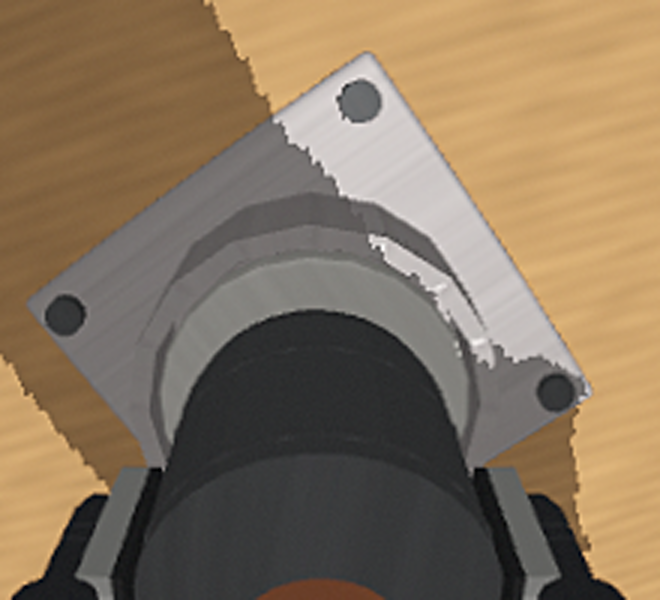

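View pics/s11.png

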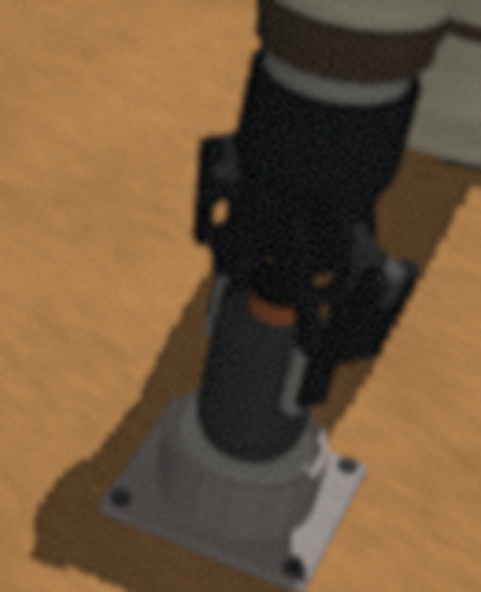

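play_rows:
  increments:
    - {"slide": [-0.005, 0, -0.015], "twist": 0}
    - {"slide": [-0.01, 0, -0.028], "twist": 0}
    - {"slide": [-0.01, 0, -0.028], "twist": 0}
    - {"slide": [-0.01, 0, -0.028], "twist": 0}

```text
clock: 13.5
ee_pos: [511.3, 174.1, 100.2]
ee_rot: [0.016, 0.148, 0.989, 0.001]
ft_force: [-8.7, -4.2, 31.0]
opening: 0.638
```

```bash
python3 - <<'E'
from h import *
from cell import status,vision,models
p=vision.capture("wrist");s=status.sense(); print(s["clock"],s["ee_pos"],s["ee_rot"],s["ft_force"],s["moment"]); save(p,"w12",(190,130,130,100),6)
p=vision.capture("scene"); save(p,"s12",(345,190,70,100),6)
p=vision.capture("top"); save(p,"t12",(100,190,130,110),5)
E
```

```text
13.55 [511.23840228 174.05857731 100.16011212] [1.57310504e-02 1.48026174e-01 9.88858130e-01 6.20582467e-04] [-7.5890533  -3.79048855 32.62937357] [-1.07237639  1.72297791 -0.12450566]
```

View pics/w12.png

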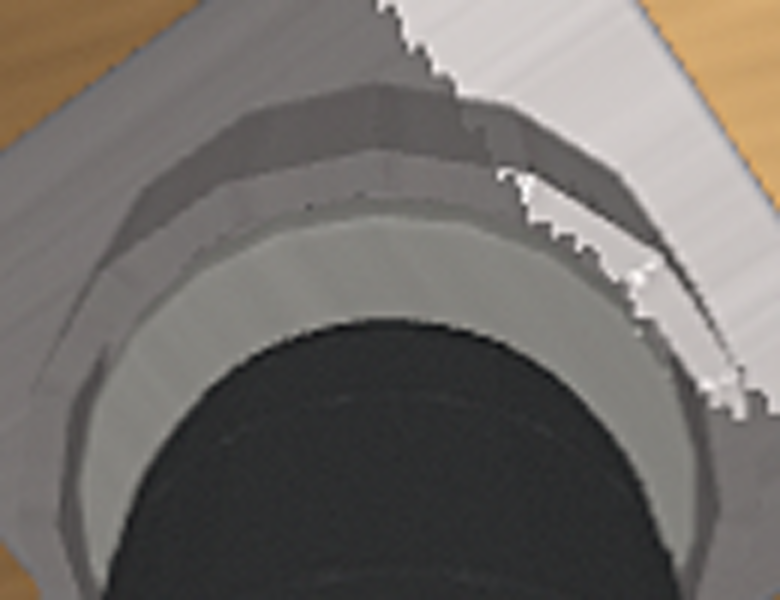

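View pics/s12.png

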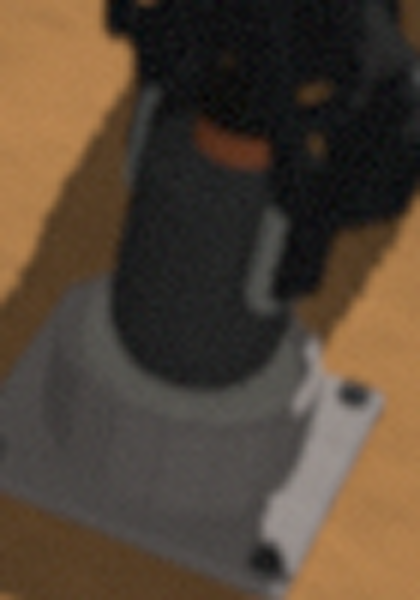

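View pics/t12.png

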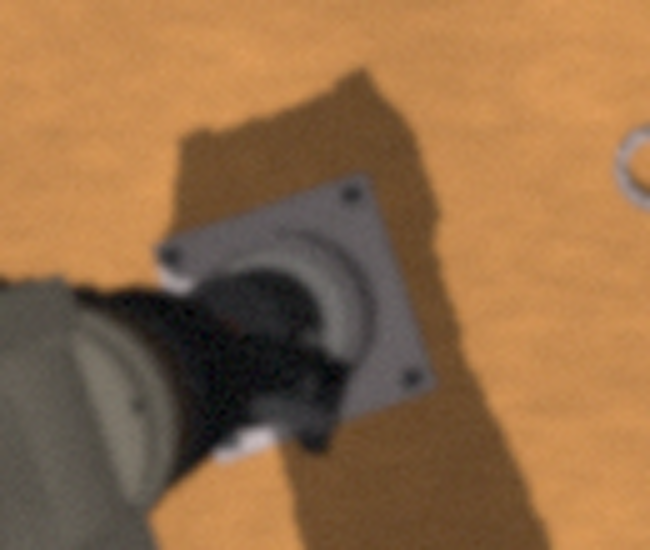

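The ring is on its stop: z moved only 0.3 mm while the force rose from 15 to 32 N, and the ring looks flush. I will ease to a moderate hold and check that it is steady.

play_rows:
  increments:
    - {"slide": [-0.003, 0, -0.02], "twist": 0}
    - {"slide": [-0.003, 0, -0.02], "twist": 0}
    - {"slide": [-0.003, 0, -0.02], "twist": 0}
    - {"slide": [-0.003, 0, -0.02], "twist": 0}
    - {"slide": [-0.003, 0, -0.02], "twist": 0}

```text
clock: 14.07
ee_pos: [511.3, 173.9, 100.2]
ee_rot: [0.017, 0.148, 0.989, 0.001]
ft_force: [-11.3, -3.3, 27.8]
opening: 0.64
```

```bash
python3 - <<'E'
from h import *
from cell import status,vision,models
for i in range(6):
    p=vision.capture("wrist");s=status.sense(); print(s["clock"],s["ee_pos"].round(2),s["ee_rot"].round(4),s["ft_force"].round(1),s["opening"])
save(p,"w13",(150,80,220,200),3)
p=vision.capture("scene"); save(p,"s13")
E
```

```text
14.1167 [511.28 173.95 100.24] [0.0173 0.1482 0.9888 0.0011] [-10.6  -3.3  28.5] 0.6403203813134638
14.1667 [511.29 173.95 100.24] [0.0173 0.1482 0.9888 0.0011] [-11.2  -3.7  28.8] 0.6438872843035872
14.2167 [511.31 173.95 100.22] [0.0174 0.1482 0.9888 0.0011] [-10.4  -3.5  27.6] 0.6427141149782285
14.2667 [511.31 173.93 100.25] [0.0174 0.1482 0.9888 0.0011] [-10.3  -3.8  27.3] 0.6383319233220894
14.3167 [511.29 173.94 100.22] [0.0173 0.1482 0.9888 0.0011] [-10.9  -3.7  27.8] 0.6420088162635348
14.3667 [511.31 173.92 100.24] [0.0173 0.1482 0.9888 0.0011] [-10.   -4.2  28.3] 0.6417553354202814
```

View pics/w13.png

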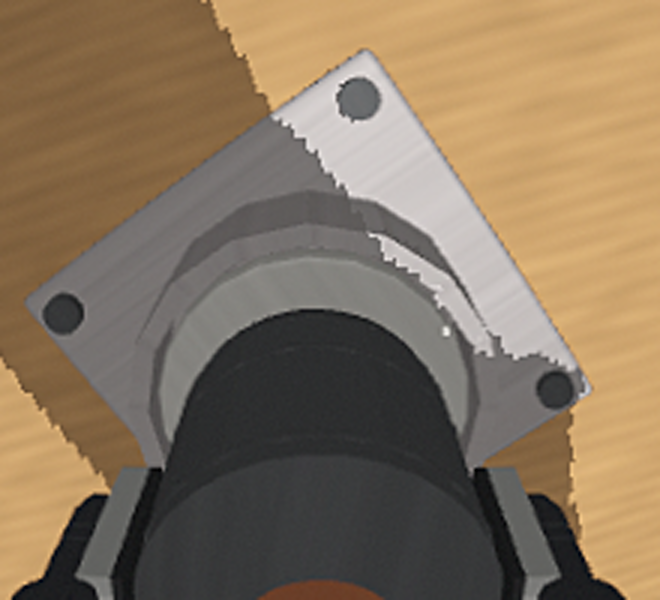

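View pics/s13.png

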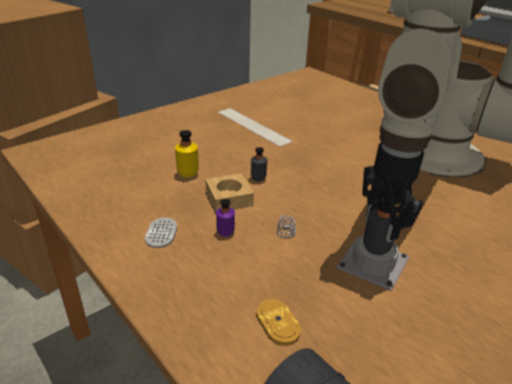

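```bash
python3 -c "
from cell import job,status
print(job.close_job()); s=status.sense(); print(s['clock'],s['ee_pos'],s['ft_force'])"
```

```text
the job is handed in; nothing more can be done
None
the job is handed in; nothing more can be done
```

The job is handed in at about 14.4 s of the 51 s allowed. The canister is gripped, seated in the ring and held pressed down on the cradle.

- **Plug:** I pressed it home with shut fingers while the canister stood in its block. It stopped hard at TCP z 136.1 mm, which puts the plug top at 114 mm as expected, and it did not move as the force rose to 28 N.
- **Canister:** I took the larger dark one from the block, not the yellow, purple or small dark ones. I carried it upright to the ring and pressed it down.
- **Ring on its stop:** z moved only 0.3 mm while the force rose from 15 to 32 N, and the wrist picture shows the ring flush with the housing. I then held a steady 28 N or so at TCP z 100.2 mm, with the grip opening unchanged at 0.64. The other parts looked undisturbed in the last scene picture.

Some readings were not perfect:
- TCP z ended about 1.2 mm lower than I had computed. That could be a little slip in the grip or a calibration error.
- The tool leaned about 2° by the end, roughly 1° of it after the canister was gripped, because pressing deflected the arm.
- A side force of about 11 N remains in x. A small shift to relieve it did not help.

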